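# Load a balance bar alternately left and right

## Robot

A 7-joint arm with a two-finger parallel gripper is mounted at the origin on a cart in front of the work surface, level with it; the furniture and walls round the work are solid. World frame = base frame: x ahead of the robot, y to its left, z up, the work surface at z = 0. Lengths are in m, angles in rad, forces in N, time in s.
With the tool pointing down it reaches from about 0.4 to 0.925 m from the base axis. Payload 5.6 kg.
Tool frame: the origin (TCP) lies at the very end of the fingers, on their centre line; the grasp point (between the pads) lies 19 mm behind it (r.tcp_to_grasp is the distance from the TCP to the grasp point, in m); z points along the fingers, y is the line along which they close (so a half turn about z gives the same grasp; the last joint's range is limited). The gripper opens to 85 mm and grips with 20 to 120 N. Pads are 22 mm wide; open, the fingers measure 114 mm over their backs; the gripper's body (76 mm by 85 mm) begins 54 mm behind the grasp point. The pads swing forward as they close: fully open they stand 13 mm farther back than shut.
Start: joints at [1.203, 0.468, -0.012, 1.603, 0.006, 1.071, -0.056], TCP at [0.207, -0.616, 0.231] pointing down, gripper open.
Joint ranges: [-2.53, 2.53], [-0.31, 2.02], [-1.57, 1.55], [0.28, 2.44], [-1.29, 4.43], [0.15, 1.84], [-2.92, 2.92]. Speed limits (rad/s): [2.57, 2.57, 3.14, 3.14, 3.14, 3.14, 3.14].

## Interface

Orientations are given as a rotation vector (axis times angle).
In Python, from bench import r gives the robot as it stands. The module is installed in compiled form; this text tells all that it offers.
- The arm moves only by the tool send_rows, never from a script. Its argument "motion" is a list of rows, each a list of 3 entries, a list of its own where there are three numbers: the turn, a rotation vector about the tool's x, y, z in degrees, then the shift along the tool's x, y, z in mm, then the finger opening in mm, from 0 to 85.4. In form: [[[wx, wy, wz], [tx, ty, tz], jaw], ...]. A call has 1 to 10 rows; each row is the pose to reach, as a shift and turn from the pose commanded when the call began, along the tool's axes at that moment; what a row does not reach only later rows make up. A row lasts 1/10 s, in which the tool goes at most 50 mm and 8.59 degrees, less where a joint would pass 70% of its speed; a pose out of reach is approached as far as the arm can. A call with a gripper value outside its range is refused whole. The fingers move at their own pace and stop on an object; "force" is the grip in N (left out, the last holds). Time passes only in rows, so rows that repeat a pose let the fingers close. It gives the time, the measured TCP pose, the force, the opening and the grip force at its end, in the units of the state.
- r.read_state(): the state, without advancing time (a new reading comes with each control period).
- r.snapshot(name): name is "scene" or "top" or "wrist"; returns the picture (480x640x3 uint8, red, green, blue); there is no depth.
- r.camera_params(name): a dict with "vertical_fov" (degrees; the focal length in pixels is half the picture's height over the tangent of half this angle, whatever the lens; pixels are square), "cx", "cy" (the principal point, pixels), "distortion" ([k1, k2, p1, p2, k3] as OpenCV has them; the pictures are not rectified), "R" (3x3) and "t" (3): a world point X has camera coordinates R X + t. Camera axes: x right, y down, z forward; pixel columns grow to the right and rows downward; lengths in m; the calibration is good to about 2 mm. A picture is of the moment at which its call begins: read the wrist's pose just before it. camera_params takes no time and is no camera call; for the wrist camera it gives the pose at the moment of the call.
- r.finish_job(): hands the job in; it is judged then, once.
The state is a dict: "t": time; "joint_positions": joint angles; "joint_vel": joint speeds; "joint_torque": joint torques, N m; "tcp_pos": TCP position; "tcp_rot": TCP orientation; "ft_force": force on the tool from outside, world axes, zero at the start; "moment": the same for the moment, N m; "opening": finger opening in m; "grip_force": force on a finger pad.
Only numpy, scipy, OpenCV 4.12 (cv2) and the standard library are available. Lean on these libraries where they do the work, as an engineer would, in place of code of your own. Each camera call takes 0.05 s, during which the arm holds its last target. There are 200 camera calls.

## Task

Hang the three pot carriers on the balance bar, one side after the other so that it stays near level: first a small blue one on the left arm, then the large red one on the right arm, then the other small blue one in the remaining left notch. Each carrier must sit with its pin fully home in a notch: the notch strips are clamped anew each time, so set the pin lightly on the strip, slide it outward until you feel it drop in, and let the bar take the weight gradually before letting go. Never press or drop so hard that the bar tips to its stops or a strip is forced, leave the other things alone, and finish with the bar level and still, all three carriers hanging.

Things in the scene. Friction and masses are not known exactly. Their poses are not given: they have to be found in the camera images.
- balance: balance stand, fixed to the worktop: grey foot plate 100 x 150 x 12 mm with a post. Origin: centre of the foot's underside; at yaw 0 its x points away from the robot and the bar lies along its y. The pivot axis is 117 mm above the origin, along x.
- bar (a joint): tilt of the bar about the pivot, rad: 0 is level, positive is left (+y) arm down. A spring centres it: 2.65 N m per rad, lightly damped, so a small carrier in the outer left notch tips it about 0.1 rad. Hard stops at +-0.15.
- bar_mid (a point): middle of the bar at the height of the notch strips' flat upper faces (the crest), 18 mm above the pivot; turns with the bar: y runs along the bar to the left, z is normal to the crest. The bar is at most 14 mm thick (x) and reaches to y = +-175 mm. A pin lying on the crest has its centre 4 mm above this point's plane; home in a notch, 3 mm below it.
- left_arm (a point): point of the bar at crest height, 105 mm left of bar_mid. The blue strip here has a flat crest from 45 to 135 mm or more from the middle, cut by two square notches 10 mm wide, 7 mm deep, 60 mm apart: 30 mm inboard and 30 mm outboard of this point, both shifted together along the bar by up to 13 mm either way (where the strip was clamped; not measured).
- right_arm (a point): point of the bar at crest height, 105 mm right of bar_mid. The red strip here has a flat crest from 45 to 135 mm or more from the middle, cut by one square notch 10 mm wide, 7 mm deep, at this point but shifted along the bar by up to 13 mm either way (where the strip was clamped; not measured).
- small_a: small carrier, 0.2 kg: round cross pin 8 mm thick along x, blue grip tab on it, a steel pot (26 mm wide, 48 high) at each pin end. Origin: pin centre, z up, 62 mm above its underside; same after a half turn. Tab: 10 mm thick (x), 26 wide (y), from 6 to 44 mm above the origin; grip across x, tips above 6 mm. Legs straddle the bar with a 24 mm gap (x). Starts on the worktop.
- small_b: small carrier, 0.2 kg: round cross pin 8 mm thick along x, blue grip tab on it, a steel pot (26 mm wide, 48 high) at each pin end. Origin: pin centre, z up, 62 mm above its underside; same after a half turn. Tab: 10 mm thick (x), 26 wide (y), from 6 to 44 mm above the origin; grip across x, tips above 6 mm. Legs straddle the bar with a 24 mm gap (x). Starts on the worktop.
- large: large carrier, 0.4 kg: as the small ones (same pin, legs, gap and tab; the tab is red) but with pots 34 mm wide and 60 mm high, red caps. Origin: pin centre, x along the pin, z up, 74 mm above its underside. 98 x 34 mm over all. Starts standing on the worktop.
- test_cassette_0: bystander: white flat test cassette 70 x 20 x 5 mm on the worktop; origin under its centre.
- test_cassette_1: bystander: white flat test cassette 70 x 20 x 5 mm on the worktop; origin under its centre.
- test_cassette_2: bystander: white flat test cassette 70 x 20 x 5 mm on the worktop; origin under its centre.
- bottle_oil: bystander: small brown dropper bottle with a black top, 27 mm diameter, 69 mm high; origin under its centre.
- bottle_diluent: bystander: white bottle with a blue cap, 38 mm diameter, 82 mm high; origin under its centre.
There are look-alikes about, which are no part of the job. Leave any orange or purple look-alike of the large alone.

How it is judged:
By the outcome, as a careful person would: the job done as asked, in the order asked, and still so for the second after the job is handed in, with the robot touching nothing.
It also fails if it takes over 72 s, if anything falls off the work surface, if the arm or the gripper's body presses on something with over 40 N, if the wrist force passes 120 N, or if a joint passes its speed limit or range.

## Working session

There is one attempt and no reset: what is moved stays moved. The work goes in short steps, Python scripts to look and compute and a tool call to move; the robot and the scene stay as the last step left them, time stands still between calls to the robot, and variables do not carry over. Pictures are saved under pics/ and viewed, at most 12 in all, crops included, and the job is handed in when it is done.

Besides the shell and the picture viewer there is one more tool, called after "Request:" by a JSON object that holds its "name" and its "arguments", one argument or row to a line. send_rows: Moves the arm, as the interface text tells. Its arguments: {"type":"object","properties":{"motion":{"type":"array","items":{"type":"array"}},"force":{"type":"number"}},"required":["motion"]}

```bash
mkdir -p pics
python3 - <<'E'
from bench import r
import cv2,numpy as np
s=r.read_state();print({k:np.round(v,3) for k,v in s.items()})
a=r.snapshot("scene");b=r.snapshot("top")
for n,i in(("scene",a),("top",b)):
    cv2.imwrite(f"pics/{n}0.png",i[:,:,::-1]);p=r.camera_params(n);print(n,p, -p["R"].T@p["t"])
E
```

```text
{'t': np.float64(0.0), 'joint_positions': array([ 1.203,  0.468, -0.012,  1.604,  0.006,  1.071, -0.056]), 'joint_vel': array([-0.002,  0.   ,  0.001, -0.001,  0.   ,  0.001, -0.001]), 'joint_torque': array([-1.0000e-03, -5.3239e+01,  2.1000e-02, -2.5131e+01,  1.1000e-02,
        8.0000e-03,  0.0000e+00]), 'tcp_pos': array([ 0.207, -0.615,  0.23 ]), 'tcp_rot': array([-3.099e+00, -5.080e-01,  1.000e-03]), 'ft_force': array([-0.57 ,  0.644, -0.358]), 'moment': array([ 0.057,  0.022, -0.051]), 'grip_force': np.float64(0.0), 'opening': np.float64(0.085)}
scene {'vertical_fov': 49.93013971486516, 'cx': 317.5420307365637, 'cy': 239.9965922321472, 'distortion': array([-0.04176618,  0.        ,  0.        ,  0.        ,  0.        ]), 'R': array([[-0.77551664, -0.63095344,  0.02171848],
       [-0.30173127,  0.34020663, -0.89062769],
       [ 0.55455584, -0.69724974, -0.45421429]]), 't': array([0.43800189, 0.22480657, 0.93875802])} [-0.11308481  0.8544269   0.61710353]
top {'vertical_fov': 50.50349154485353, 'cx': 331.2753398591711, 'cy': 235.33649176674427, 'distortion': array([0.02128642, 0.        , 0.        , 0.        , 0.        ]), 'R': array([[ 0.02293157, -0.9996364 , -0.0141846 ],
       [-0.9916955 , -0.02094886, -0.1268904 ],
       [ 0.12654711,  0.0169766 , -0.99181532]]), 't': array([0.0837001 , 0.52788153, 1.36530988])} [0.34880235 0.07154986 1.4223056 ]
```

View pics/top0.png

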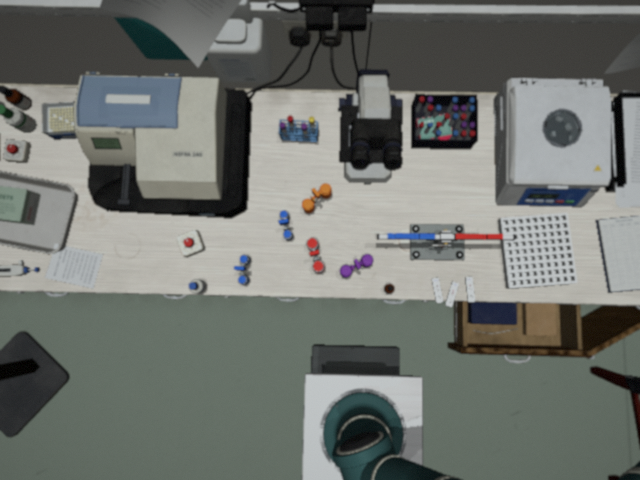

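View pics/scene0.png

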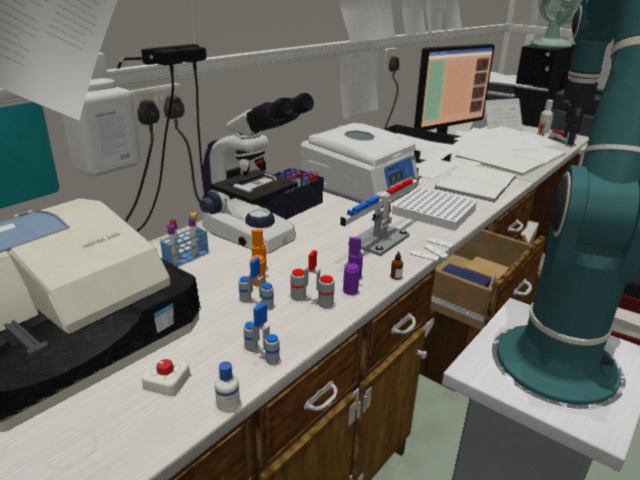

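The top view shows two blue carriers at (286,225) and (244,269), and the red large one at (316,256). The look-alikes are orange at (317,198) and purple at (356,265). The bar runs from about (378,237) to (505,237), with its blue side on the left. The scene view agrees: the red tab is at (312,262) and the blue tabs at (254,268) and (260,315).

```bash
cat > h.py <<'E'
import cv2,numpy as np
from bench import r
from scipy.spatial.transform import Rotation as Ro
class Cam:
    def __init__(s,n):
        p=r.camera_params(n);s.R,s.t=p["R"],p["t"];f=240/np.tan(np.radians(p["vertical_fov"]/2))
        s.K=np.array([[f,0,p["cx"]],[0,f,p["cy"]],[0,0,1]]);s.d=p["distortion"];s.c=-s.R.T@s.t
    def ray(s,uv):
        q=cv2.undistortPoints(np.float64(uv).reshape(-1,1,2),s.K,s.d).reshape(-1,2)
        v=np.c_[q,np.ones(len(q))]@s.R;return v/np.linalg.norm(v,axis=1)[:,None]
    def cast(s,uv,z):
        v=s.ray(uv);return s.c+v*((z-s.c[2])/v[:,2])[:,None]
    def proj(s,X):
        return cv2.projectPoints(np.float64(X).reshape(-1,1,3),cv2.Rodrigues(s.R)[0],s.t,s.K,s.d)[0].reshape(-1,2)
def tri(c1,u1,c2,u2):
    a,b=c1.ray(u1)[0],c2.ray(u2)[0];M=np.c_[a,-b];k=np.linalg.lstsq(M,c2.c-c1.c,rcond=None)[0]
    p,q=c1.c+a*k[0],c2.c+b*k[1];return (p+q)/2,np.linalg.norm(p-q)
def mask(im,col,smin=110):
    h,s,v=cv2.split(cv2.cvtColor(im,cv2.COLOR_RGB2HSV));ok=(s>smin)&(v>50)
    m={"blue":(h>100)&(h<125),"red":(h<6)|(h>174)}[col]&ok
    return m.astype(np.uint8)
def blobs(im,col,amin=15,smin=110):
    n,l,st,c=cv2.connectedComponentsWithStats(mask(im,col,smin));return [(c[i].round(1).tolist(),st[i].tolist()) for i in range(1,n) if st[i][4]>=amin]
E
python3 - <<'E'
from h import *
for n,(x0,x1,y0,y1) in {"top":(180,520,180,310),"scene":(200,430,170,400)}.items():
    im=cv2.cvtColor(cv2.imread(f"pics/{n}0.png"),cv2.COLOR_BGR2RGB);c=Cam(n)
    for col in("blue","red"):
        for b,st in blobs(im,col):
            if x0<b[0]<x1 and y0<b[1]<y1: print(n,col,b,st,*[c.cast([b],z)[0].round(3)[:2] for z in(.05,.09,.135)])
a=cv2.imread("pics/top0.png")[180:300,200:520];cv2.imwrite("pics/crop.png",cv2.resize(a,None,fx=2.5,fy=2.5,interpolation=2))
E
```

```text
top blue [283.5, 213.9] [280, 211, 8, 7, 39] [0.58  0.227] [0.574 0.223] [0.566 0.218]
top blue [283.4, 221.1] [279, 219, 9, 5, 38] [0.56  0.227] [0.554 0.222] [0.547 0.217]
top blue [286.9, 233.5] [284, 230, 7, 8, 44] [0.526 0.216] [0.521 0.212] [0.515 0.207]
top blue [412.3, 235.8] [388, 233, 47, 7, 261] [ 0.527 -0.125] [ 0.522 -0.119] [ 0.516 -0.112]
top blue [243.3, 258.8] [240, 256, 8, 7, 39] [0.455 0.332] [0.452 0.324] [0.448 0.316]
top blue [239.7, 268.0] [235, 267, 10, 4, 30] [0.43 0.34] [0.427 0.333] [0.425 0.324]
top blue [242.0, 279.2] [239, 276, 7, 8, 42] [0.4   0.333] [0.398 0.325] [0.397 0.317]
top blue [192.9, 285.5] [190, 283, 7, 6, 37] [0.38  0.464] [0.379 0.453] [0.378 0.44 ]
top red [477.6, 236.0] [455, 233, 47, 7, 240] [ 0.53 -0.3 ] [ 0.525 -0.29 ] [ 0.519 -0.277]
top red [188.5, 242.4] [184, 239, 9, 8, 52] [0.496 0.483] [0.492 0.471] [0.487 0.458]
top red [311.9, 242.9] [307, 238, 10, 10, 70] [0.502 0.147] [0.498 0.145] [0.493 0.142]
top red [314.2, 252.4] [310, 249, 9, 7, 42] [0.476 0.14 ] [0.473 0.138] [0.468 0.136]
top red [317.8, 265.6] [313, 261, 10, 10, 75]
[... 1632 characters left out ...]
 173, 9, 9, 54] [ 0.867 -0.347] [ 0.798 -0.263] [ 0.72  -0.167]
scene red [288.5, 177.6] [286, 176, 6, 5, 17] [ 0.923 -0.292] [ 0.85  -0.212] [ 0.767 -0.121]
scene red [399.7, 185.8] [386, 178, 27, 17, 158] [ 0.622 -0.47 ] [ 0.57  -0.377] [ 0.512 -0.272]
scene red [312.1, 259.9] [309, 250, 8, 21, 132] [0.526 0.069] [0.481 0.124] [0.43  0.186]
scene red [298.2, 271.9] [292, 269, 13, 7, 75] [0.515 0.129] [0.471 0.18 ] [0.421 0.238]
scene red [326.1, 278.6] [320, 275, 13, 8, 81] [0.452 0.111] [0.413 0.164] [0.368 0.223]
scene red [297.2, 286.2] [291, 284, 13, 5, 32] [0.479 0.174] [0.437 0.222] [0.39  0.276]
scene red [325.6, 293.2] [319, 291, 15, 5, 37] [0.418 0.156] [0.381 0.205] [0.338 0.261]
```

View pics/crop.png

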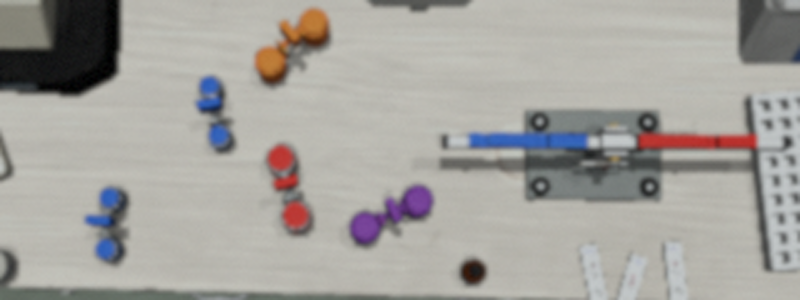

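Candidates for the large carrier (full top view pixels):
- Red at (315,254), whose caps and tab are red. This is the one.
- Orange at (317,198), a look-alike.
- Purple at (356,265), a look-alike.

Only two carriers are blue, at (284,223) and (241,268). The crop confirms the choice. It also shows a dark line on the red strip and one on the blue strip, which may be notches. I'll look at the bar with the wrist camera first.

```bash
cat >> h.py <<'E'
def go(x,y,z,phi,show=True):
    """phi: angle of tool y (deg, mod 180) -> turn deg, shift mm in current tool frame"""
    s=r.read_state();R0=Ro.from_rotvec(s["tcp_rot"]).as_matrix();best=None
    for p in(phi,phi+180):
        a=np.radians(p);yy=np.array([np.cos(a),np.sin(a),0]);zz=np.array([0,0,-1.]);R=np.c_[np.cross(yy,zz),yy,zz]
        w=np.degrees(Ro.from_matrix(R0.T@R).as_rotvec())
        if best is None or np.linalg.norm(w)<np.linalg.norm(best):best=w
    d=1000*R0.T@(np.array([x,y,z])-s["tcp_pos"])
    print("t",round(float(s["t"]),2),"turn",best.round(1),"shift",d.round(1),"|d|",np.linalg.norm(d).round());return best,d
def axes():
    s=r.read_state();R0=Ro.from_rotvec(s["tcp_rot"]).as_matrix();print("tool cols x,y,z:\n",R0.round(3),"pos",s["tcp_pos"].round(4),"f",s["ft_force"].round(2),"open",round(float(s["opening"]),4),"j",s["joint_positions"].round(2))
E
python3 - <<'E'
from h import *
axes();c=Cam("wrist");s=r.read_state();R0=Ro.from_rotvec(s["tcp_rot"]).as_matrix()
print("cam in tool",(R0.T@(c.c-s["tcp_pos"])).round(3),"view dir in tool",(R0.T@c.R[2]).round(3),c.K[0,0])
go(0.45,-0.19,0.36,1)
t=Cam("top")
print(t.cast([[486.8,236.4],[423.2,236.4],[378,236.5],[509,237]],.135).round(3))
E
```

```text
tool cols x,y,z:
 [[ 0.948  0.319 -0.001]
 [ 0.319 -0.948  0.002]
 [-0.    -0.002 -1.   ]] pos [ 0.2072 -0.6156  0.2304] f [ 1.49  0.   -0.53] open 0.0853 j [ 1.2   0.47 -0.01  1.6   0.01  1.07 -0.06]
cam in tool [ 0.071 -0.001 -0.143] view dir in tool [-0.276 -0.001  0.961] 429.5016776475676
t 0.1 turn [ -0.1  -0.1 -72.4] shift [ 365.9 -326.1 -129.1] |d| 507.0
[[ 0.519 -0.301  0.135]
 [ 0.515 -0.14   0.135]
 [ 0.513 -0.025  0.135]
 [ 0.518 -0.356  0.135]]
```

Request:
{"name": "send_rows", "arguments": {
  "motion": [
    [[0,0,-72.4],[440,-338,-130],50],
    [[0,0,-72.4],[440,-338,-130],50],
    [[0,0,-72.4],[440,-338,-130],50],
    [[0,0,-72.4],[440,-338,-130],50],
    [[0,0,-72.4],[440,-338,-130],50],
    [[0,0,-72.4],[440,-338,-130],50],
    [[0,0,-72.4],[440,-338,-130],50],
    [[0,0,-72.4],[440,-338,-130],50],
    [[0,0,-72.4],[440,-338,-130],50],
    [[0,0,-72.4],[440,-338,-130],50]
  ]
}}

```text
t: 1.1
tcp_pos: [0.4791, -0.21, 0.3457]
tcp_rot: [-2.201, -2.242, 0.001]
ft_force: [0.8, -0.4, 0.4]
opening: 0.0497
grip_force: 0.0
```

Run:
```python
from h import *
axes();go(0.516,-0.155,0.36,1)
```

```text
tool cols x,y,z:
 [[-0.019  1.    -0.   ]
 [ 1.     0.019 -0.   ]
 [-0.    -0.    -1.   ]] pos [ 0.4791 -0.21    0.3457] f [ 0.77 -0.39  0.37] open 0.0497 j [ 0.77  0.19 -0.48  1.74  0.09  1.23  0.28]
t 1.1 turn [-0.   0.   0.1] shift [ 54.3  37.9 -14.3] |d| 68.0
```

Request:
{"name": "send_rows", "arguments": {
  "motion": [
    [[0,0,0],[27,19,-7],50],
    [[0,0,0],[54,38,-14],50],
    [[0,0,0],[54,38,-14],50],
    [[0,0,0],[54,38,-14],50]
  ]
}}

```text
t: 1.5
tcp_pos: [0.5157, -0.1567, 0.3589]
tcp_rot: [-2.2, -2.242, 0.001]
ft_force: [-0.7, -0.7, 0.6]
opening: 0.05
grip_force: 0.0
```

Run:
```python
from h import *
axes();c=Cam("wrist");im=r.snapshot("wrist");cv2.imwrite("pics/w1.png",im[:,:,::-1])
print(c.R.round(3),c.c.round(4));print(c.proj([[.513,-.025,.135],[.518,-.356,.135],[.515,-.14,.135],[.519,-.3,.135]]))
np.savez("w1.npz",R=c.R,t=c.t,c=c.c)
```

```text
tool cols x,y,z:
 [[-0.019  1.    -0.001]
 [ 1.     0.019  0.   ]
 [ 0.    -0.001 -1.   ]] pos [ 0.5157 -0.1567  0.3589] f [-0.69 -0.71  0.57] open 0.05 j [ 0.67  0.22 -0.52  1.69  0.11  1.27  0.15]
[[ 1.     0.019 -0.001]
 [ 0.019 -0.961  0.276]
 [ 0.004 -0.276 -0.961]] [ 0.5149 -0.0857  0.5015]
[[321.66233271  34.52148508]
 [320.4814755  394.25211061]
 [321.48312555 178.73271879]
 [322.55618113 344.97625604]]
```

View pics/w1.png

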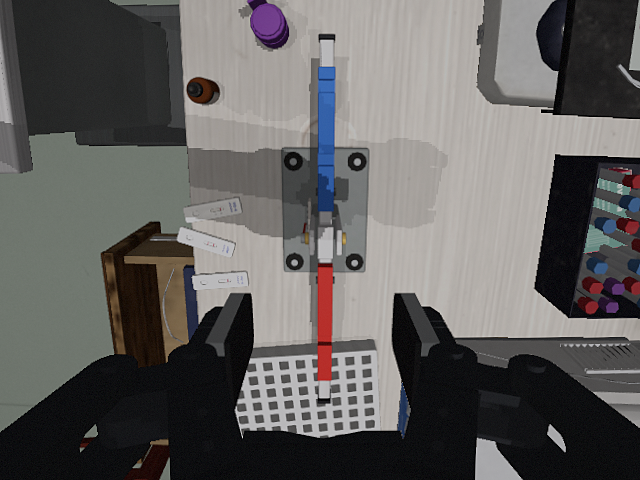

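The bar runs from (327,35) to (323,402) in the picture. Faint marks that could be notches show at about (326,80) and (326,155) on blue and (324,345) on red. I'll profile the brightness along the bar.

Run:
```python
from h import *
im=cv2.cvtColor(cv2.imread("pics/w1.png"),cv2.COLOR_BGR2RGB);c=Cam("wrist")
# centre line of coloured strips
for col in("blue","red"):
    m=mask(im,col);m[:,:300]=0;m[:,350:]=0;m[410:]=0
    ys=np.where(m.sum(1)>8)[0];cx=[np.mean(np.where(m[y])[0]) for y in ys];w=[m[y].sum() for y in ys]
    k=np.polyfit(ys,cx,1);print(col,ys.min(),ys.max(),k,np.median(w))
    print("ends",c.cast([[np.polyval(k,y),y] for y in(ys.min(),ys.max())],.135).round(4).tolist())
    ch=2 if col=="blue" else 0
    prev=None
    for y in range(ys.min()-4,ys.max()+6):
        x=int(round(np.polyval(k,y)));v=im[y,x-3:x+4,ch].mean();
        if prev is not None and abs(v-prev)>6: print(y,round(v),c.cast([[x,y]],.135)[0][1].round(4))
        prev=v
for y in(36,39,402,398):print(y,im[y,318:336].tolist() and c.cast([[325,y]],.135)[0].round(4))
g=im.sum(2)[:,320:330].mean(1);print([ (y,int(g[y])) for y in list(range(30,46))+list(range(392,410))])
a=cv2.imread("pics/w1.png")[25:405,290:360];a=cv2.rotate(a,cv2.ROTATE_90_COUNTERCLOCKWISE);cv2.imwrite("pics/w1c.png",cv2.resize(a,None,fx=2.1,fy=3,interpolation=2))
```

```text
blue 67 210 [-4.67004260e-03  3.26313468e+02] 16.0
ends [[0.5165, -0.0507, 0.135], [0.5182, -0.1685, 0.135]]
66 159 -0.0499
67 168 -0.0507
68 180 -0.0515
78 164 -0.0592
79 103 -0.0599
80 130 -0.0607
81 179 -0.0615
91 170 -0.0693
92 151 -0.07
93 173 -0.0708
94 181 -0.0716
104 168 -0.0795
144 161 -0.1118
145 145 -0.1127
153 138 -0.1193
154 148 -0.1202
155 163 -0.121
164 146 -0.1285
165 101 -0.1294
166 134 -0.1302
167 163 -0.1311
175 156 -0.1379
176 128 -0.1388
177 111 -0.1396
185 116 -0.1465
186 122 -0.1474
189 113 -0.15
190 99 -0.1509
212 109 -0.1703
red 264 380 [-7.79521148e-03  3.26960201e+02] 14.0
ends [[0.5187, -0.2184, 0.135], [0.5201, -0.3403, 0.135]]
262 149 -0.2165
263 77 -0.2175
266 62 -0.2204
267 150 -0.2213
268 183 -0.2223
340 190 -0.2957
341 153 -0.2968
342 68 -0.2978
345 117 -0.3011
346 190 -0.3022
380 174 -0.3403
381 180 -0.3415
36 [ 0.5153 -0.0273  0.135 ]
39 [ 0.5153 -0.0295  0.135 ]
402 [ 0.5216 -0.3663  0.135 ]
398 [ 0.5215 -0.3615  0.135 ]
[(30, 514), (31, 514), (32, 534), (33, 444), (34, 151), (35, 92), (36, 119), (37, 116), (38, 23), (39, 197), (40, 575), (41, 561), (42, 547), (43, 544), (44, 540), (45, 540), (392, 542), (393, 541), (394, 541), (395, 541), (396, 548), (397, 580), (398, 234), (399, 0), (400, 20), (401, 84), (402, 75), (403, 192), (404, 389), (405, 392), (406, 475), (407, 565), (408, 558), (409, 563)]
```

View pics/w1c.png

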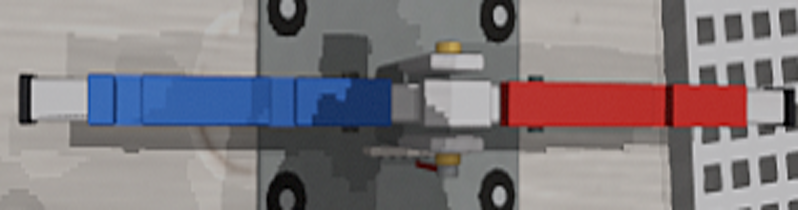

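The notch edges show clearly, and the spacing and wall widths fit:
- Outer blue notch: y ≈ -0.065.
- Inner blue notch: y ≈ -0.1253, so 60 mm apart as described.
- Red notch: y ≈ -0.297.
- Bar: yaw about 0.7°, x ≈ 0.5165 (outer), 0.5175 (inner) and 0.5196 (red).

Next I'll go above blue carrier A.

Run:
```python
from h import *
go(0.553,0.2215,0.26,11.5)
```

```text
t 1.55 turn [ -0.1   0.  -10.5] shift [378.7  44.4  98.6] |d| 394.0
```

Request:
{"name": "send_rows", "arguments": {
  "motion": [
    [[0,0,-5],[45,6,0],50],
    [[0,0,-10.5],[95,12,10],50],
    [[0,0,-10.5],[145,18,30],50],
    [[0,0,-10.5],[195,24,50],50],
    [[0,0,-10.5],[240,30,70],50],
    [[0,0,-10.5],[285,35,85],50],
    [[0,0,-10.5],[330,40,98],50],
    [[0,0,-10.5],[379,44,98],50],
    [[0,0,-10.5],[379,44,98],50],
    [[0,0,-10.5],[379,44,98],50]
  ]
}}

```text
t: 2.55
tcp_pos: [0.5528, 0.2226, 0.2605]
tcp_rot: [-1.986, -2.434, 0.002]
ft_force: [0.7, -0.7, -0.3]
opening: 0.0499
grip_force: 0.0
```

```bash
cat >> h.py <<'E'
def look(col,name,zcap,ztab,amin=60):
    axes();c=Cam("wrist");im=r.snapshot("wrist");cv2.imwrite(f"pics/{name}.png",im[:,:,::-1])
    for b,st in blobs(im,col,amin):print(b,st,"cap",c.cast([b],zcap)[0].round(4)[:2],"tab",c.cast([b],ztab)[0].round(4)[:2])
E
python3 - <<'E'
from h import *
look("blue","w2",.048,.106)
E
```

```text
tool cols x,y,z:
 [[-0.201  0.98  -0.001]
 [ 0.98   0.201 -0.001]
 [-0.    -0.001 -1.   ]] pos [0.5528 0.2226 0.2605] f [ 0.68 -0.68 -0.34] open 0.0499 j [ 0.07  0.44 -0.67  1.68  0.3   1.13 -0.48]
[169.1, 19.7] [143, 0, 50, 43, 1478] cap [0.4095 0.3378] tab [0.4307 0.3304]
[227.8, 37.6] [214, 24, 28, 28, 603] cap [0.4561 0.3334] tab [0.4697 0.3266]
[242.0, 49.9] [225, 29, 26, 32, 77] cap [0.4684 0.3266] tab [0.48  0.321]
[357.4, 200.9] [345, 189, 25, 25, 468] cap [0.5822 0.2282] tab [0.5752 0.2386]
[290.3, 201.7] [278, 190, 25, 25, 473] cap [0.527  0.2161] tab [0.529  0.2286]
[323.8, 211.7] [317, 191, 14, 42, 541] cap [0.5564 0.2134] tab [0.5536 0.2263]
[585.5, 284.4] [543, 220, 97, 129, 2741] cap [0.8035 0.1954] tab [0.7604 0.2112]
[604.2, 294.9] [593, 286, 21, 16, 68] cap [0.8253 0.189 ] tab [0.7786 0.2059]
```

View pics/w2.png

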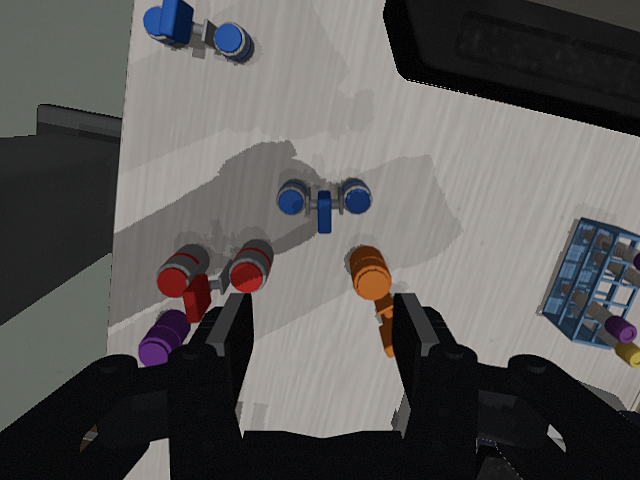

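Picture w2 shows carrier A in the centre: caps at (290,202) and (357,201), tab at (324,212). The room for the fingers is clear. Pin centre is (0.5546, 0.2222), yaw 12.4°. I'll descend and grip.

Request:
{"name": "send_rows", "arguments": {
  "motion": [
    [[0,0,-0.8],[-1,2,45],40],
    [[0,0,-0.8],[-1,2,90],40],
    [[0,0,-0.8],[-1,2,130],40],
    [[0,0,-0.8],[-1,2,165],40],
    [[0,0,-0.8],[-1,2,186],40],
    [[0,0,-0.8],[-1,2,186],40],
    [[0,0,-0.8],[-1,2,186],5],
    [[0,0,-0.8],[-1,2,186],5],
    [[0,0,-0.8],[-1,2,186],5],
    [[0,0,-0.8],[-1,2,186],5]
  ],
  "force": 60
}}

```text
t: 3.6
tcp_pos: [0.5559, 0.2218, 0.0765]
tcp_rot: [1.97, 2.445, 0.002]
ft_force: [-1.8, -0.5, 2.3]
opening: 0.0085
grip_force: 62.9
```

Run:
```python
from h import *
axes();print(r.read_state()["grip_force"])
```

```text
tool cols x,y,z:
 [[-0.213  0.977  0.002]
 [ 0.977  0.213  0.   ]
 [-0.     0.002 -1.   ]] pos [0.5559 0.2218 0.0765] f [-1.81 -0.52  2.27] open 0.0085 j [-0.02  0.66 -0.56  1.81  0.47  0.81 -0.6 ]
62.926450967788696
```

Request:
{"name": "send_rows", "arguments": {
  "motion": [
    [[0,0,0],[0,0,-15],5],
    [[0,0,0],[0,0,-50],5],
    [[0,0,0],[0,0,-95],5],
    [[0,0,0],[0,0,-140],5],
    [[0,0,0],[0,0,-175],5],
    [[0,0,0],[0,0,-190],5],
    [[0,0,0],[0,0,-190],5]
  ]
}}

```text
t: 4.3
tcp_pos: [0.556, 0.2226, 0.2678]
tcp_rot: [1.969, 2.445, 0.006]
ft_force: [-0.3, -0.8, -1.9]
opening: 0.0093
grip_force: 62.3
```

Run:
```python
from h import *
axes();go(0.517,-0.085,0.245,0.7)
```

```text
tool cols x,y,z:
 [[-0.213  0.977  0.004]
 [ 0.977  0.213  0.001]
 [ 0.     0.005 -1.   ]] pos [0.556  0.2226 0.2678] f [-0.31 -0.76 -1.89] open 0.0093 j [ 0.08  0.44 -0.68  1.66  0.3   1.14 -0.47]
t 4.3 turn [ 0.3 -0.  11.6] shift [-292.2 -103.8   22.3] |d| 311.0
```

Request:
{"name": "send_rows", "arguments": {
  "motion": [
    [[0,0,2],[-20,-7,0],5],
    [[0,0,5],[-60,-21,0],5],
    [[0,0,9],[-105,-37,0],5],
    [[0,0,11.6],[-150,-53,3],5],
    [[0,0,11.6],[-195,-69,8],5],
    [[0,0,11.6],[-235,-83,12],5],
    [[0,0,11.6],[-268,-95,18],5],
    [[0,0,11.6],[-288,-102,22],5],
    [[0,0,11.6],[-292,-104,22],5],
    [[0,0,11.6],[-292,-104,22],5]
  ]
}}

```text
t: 5.3
tcp_pos: [0.5147, -0.0857, 0.2417]
tcp_rot: [-2.207, -2.232, 0.002]
ft_force: [-0.4, 0.8, -2.0]
opening: 0.0094
grip_force: 62.0
```

Run:
```python
from h import *
axes();go(0.517,-0.085,0.160,0.7);print(r.read_state()["ft_force"])
im=r.snapshot("scene");cv2.imwrite("pics/s1.png",cv2.resize(im[100:300,260:500],None,fx=3,fy=3,interpolation=2)[:,:,::-1])
```

```text
tool cols x,y,z:
 [[-0.011  1.    -0.003]
 [ 1.     0.011  0.001]
 [ 0.001 -0.003 -1.   ]] pos [ 0.5147 -0.0857  0.2417] f [-0.37  0.79 -2.01] open 0.0094 j [ 0.57  0.3  -0.56  1.87  0.19  1.02 -0.06]
t 5.3 turn [-0.2 -0.1 -0.1] shift [ 0.6  2.5 81.7] |d| 82.0
[-0.37341228  0.78623241 -2.01075199]
```

View pics/s1.png

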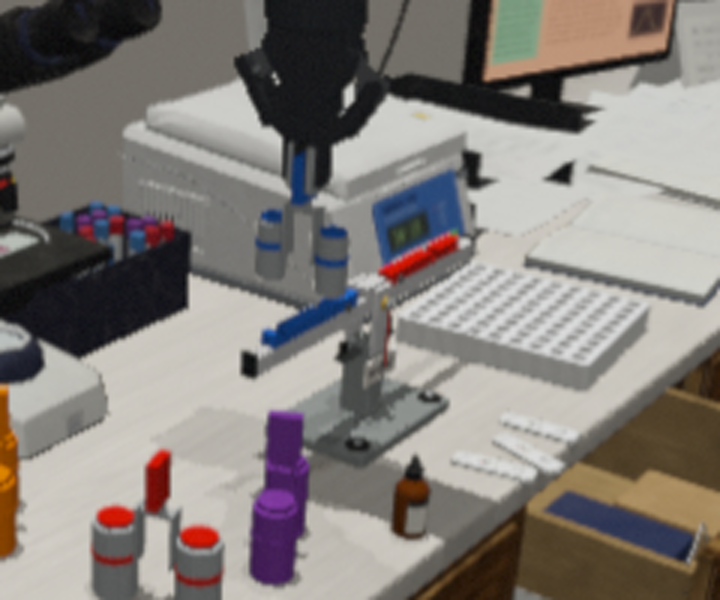

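The carrier is held upright, clear above the bar, with its legs either side of it in x. I'll lower it close to the crest.

Request:
{"name": "send_rows", "arguments": {
  "motion": [
    [[0,0,0],[0,2.5,25],5],
    [[0,0,0],[0.6,2.5,50],5],
    [[0,0,0],[0.6,2.5,68],5],
    [[0,0,0],[0.6,2.5,76],5],
    [[0,0,0],[0.6,2.5,81],5],
    [[0,0,0],[0.6,2.5,83],5],
    [[0,0,0],[0.6,2.5,83],5]
  ]
}}

```text
t: 6.05
tcp_pos: [0.5188, -0.0845, 0.1608]
tcp_rot: [2.207, 2.235, 0.001]
ft_force: [0.6, -0.1, -2.5]
opening: 0.0088
grip_force: 62.0
```

Request:
{"name": "send_rows", "arguments": {
  "motion": [
    [[0,0,0],[0,0,1],5],
    [[0,0,0],[0,0,2],5],
    [[0,0,0],[0,0,3],5],
    [[0,0,0],[0,0,3],5],
    [[0,0,0],[0,0,3],5]
  ]
}}

```text
t: 6.55
tcp_pos: [0.5183, -0.0849, 0.1574]
tcp_rot: [2.208, 2.235, -0.0]
ft_force: [-0.4, -0.2, -1.9]
opening: 0.0089
grip_force: 62.0
```

Request:
{"name": "send_rows", "arguments": {
  "motion": [
    [[0,0,0],[0,0,1],5],
    [[0,0,0],[0,0,2],5],
    [[0,0,0],[0,0,3],5],
    [[0,0,0],[0,0,3],5],
    [[0,0,0],[0,0,3],5]
  ]
}}

```text
t: 7.05
tcp_pos: [0.5183, -0.0848, 0.1543]
tcp_rot: [-2.208, -2.235, 0.0]
ft_force: [0.1, -0.5, -2.2]
opening: 0.009
grip_force: 62.0
```

Request:
{"name": "send_rows", "arguments": {
  "motion": [
    [[0,0,0],[0,0,1],5],
    [[0,0,0],[0,0,2],5],
    [[0,0,0],[0,0,3],5],
    [[0,0,0],[0,0,4],5],
    [[0,0,0],[0,0,5],5],
    [[0,0,0],[0,0,5],5],
    [[0,0,0],[0,0,5],5]
  ]
}}

```text
t: 7.75
tcp_pos: [0.5183, -0.0848, 0.1494]
tcp_rot: [2.208, 2.235, 0.0]
ft_force: [-0.6, 0.9, -1.2]
opening: 0.0094
grip_force: 62.1
```

```bash
cat >> h.py <<'E'
def tilt():
    """bar tilt from scene cam: blue/red strip blob centroids' rows, plus reading of mean force"""
    im=r.snapshot("scene");o={}
    for col in("blue","red"):
        for b,st in blobs(im,col,40):
            if 335<b[0]<420 and 170<b[1]<225:o.setdefault(col,[]).append((b,st))
    f=np.mean([r.read_state()["ft_force"] for _ in range(5)],0);print("strip",o,"F",f.round(2));return im
E
python3 - <<'E'
from h import *
axes();im=tilt();cv2.imwrite("pics/s2.png",cv2.resize(im[130:260,320:460],None,fx=5,fy=4.5,interpolation=2)[:,:,::-1])
E
```

```text
tool cols x,y,z:
 [[-0.012  1.     0.   ]
 [ 1.     0.012  0.   ]
 [ 0.     0.    -1.   ]] pos [ 0.5183 -0.0848  0.1494] f [-0.61  0.9  -1.24] open 0.0094 j [ 0.52  0.43 -0.52  1.95  0.28  0.84 -0.14]
strip {'blue': [([355.4, 197.0], [353, 188, 6, 18, 70]), ([370.1, 202.4], [361, 197, 18, 13, 103]), ([353.1, 212.3], [347, 208, 13, 10, 84])], 'red': [([399.5, 185.0], [386, 177, 27, 17, 162])]} F [-0.   -0.01 -1.47]
```

View pics/s2.png

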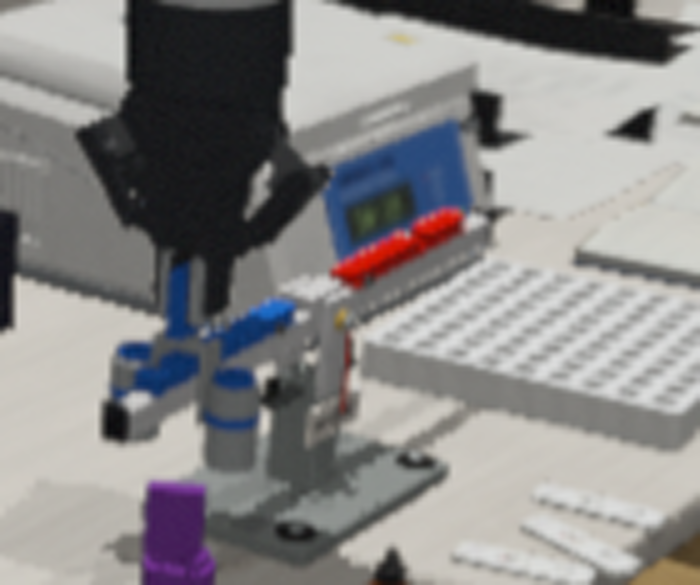

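Contact is gentle: the vertical force went from -2.0 to -1.5 N and the bar tilted slightly. Now I'll slide outward (+tool x).

Request:
{"name": "send_rows", "arguments": {
  "motion": [
    [[0,0,0],[1.5,0,0.3],5],
    [[0,0,0],[3,0,0.5],5],
    [[0,0,0],[4.5,0,0.8],5],
    [[0,0,0],[6,0,1],5],
    [[0,0,0],[7.5,0,1],5],
    [[0,0,0],[9,0,1],5],
    [[0,0,0],[10.5,0,1],5],
    [[0,0,0],[12,0,1],5],
    [[0,0,0],[12,0,1],5]
  ]
}}

```text
t: 8.7
tcp_pos: [0.5182, -0.0725, 0.1484]
tcp_rot: [-2.207, -2.235, -0.0]
ft_force: [0.8, 1.2, -1.2]
opening: 0.0091
grip_force: 62.1
```

Request:
{"name": "send_rows", "arguments": {
  "motion": [
    [[0,0,0],[1,0,0],5],
    [[0,0,0],[2,0,0],5],
    [[0,0,0],[3,0,0],5],
    [[0,0,0],[4,0,0],5],
    [[0,0,0],[5,0,0],5],
    [[0,0,0],[5,0,0],5]
  ]
}}

```text
t: 9.3
tcp_pos: [0.5181, -0.0674, 0.1483]
tcp_rot: [-2.207, -2.235, -0.0]
ft_force: [-0.3, -0.3, -1.6]
opening: 0.0088
grip_force: 62.1
```

Request:
{"name": "send_rows", "arguments": {
  "motion": [
    [[0,0,0],[0.5,0,0],5],
    [[0,0,0],[1,0,0],5],
    [[0,0,0],[1.5,0,0],5],
    [[0,0,0],[2,0,0],5],
    [[0,0,0],[2.5,0,0],5],
    [[0,0,0],[2.5,0,0],5]
  ]
}}

```text
t: 9.9
tcp_pos: [0.518, -0.0653, 0.1483]
tcp_rot: [-2.208, -2.235, 0.0]
ft_force: [0.4, -0.0, -1.8]
opening: 0.0091
grip_force: 62.0
```

Run:
```python
from h import *
axes();im=tilt()
```

```text
tool cols x,y,z:
 [[-0.012  1.    -0.   ]
 [ 1.     0.012  0.   ]
 [ 0.    -0.    -1.   ]] pos [ 0.518  -0.0653  0.1483] f [ 0.38 -0.   -1.8 ] open 0.0091 j [ 0.49  0.42 -0.53  1.96  0.28  0.83 -0.18]
strip {'blue': [([360.2, 203.6], [347, 191, 32, 25, 259])], 'red': [([399.6, 185.8], [386, 178, 27, 17, 157])]} F [ 0.14 -0.63 -2.13]
```

It dropped in: the bar is level again and the force is back to -2.1 N at y = -0.0653, as predicted. I'll lower so the bar takes the weight gradually.

Request:
{"name": "send_rows", "arguments": {
  "motion": [
    [[0,0,0],[0,0,1],5],
    [[0,0,0],[0,0,2],5],
    [[0,0,0],[0,0,3],5],
    [[0,0,0],[0.2,0,4],5],
    [[0,0,0],[0.3,0,5],5],
    [[0,0,0],[0.4,0,6],5],
    [[0,0,0],[0.4,0,7],5],
    [[0,0,0],[0.5,0,8],5],
    [[0,0,0],[0.5,0,8],5]
  ]
}}

```text
t: 10.85
tcp_pos: [0.5181, -0.0649, 0.1402]
tcp_rot: [2.208, 2.235, -0.0]
ft_force: [0.5, -1.0, -1.7]
opening: 0.0093
grip_force: 62.3
```

Run:
```python
from h import *
axes();im=tilt()
```

```text
tool cols x,y,z:
 [[-0.012  1.    -0.   ]
 [ 1.     0.012 -0.   ]
 [-0.    -0.    -1.   ]] pos [ 0.5181 -0.0649  0.1402] f [ 0.47 -0.95 -1.7 ] open 0.0093 j [ 0.49  0.44 -0.52  1.96  0.29  0.82 -0.19]
strip {'blue': [([360.1, 205.5], [347, 194, 32, 24, 271])], 'red': [([399.5, 184.8], [386, 176, 27, 18, 165])]} F [-0.74 -0.65 -0.02]
```

Request:
{"name": "send_rows", "arguments": {
  "motion": [
    [[0,0,0],[0,0,1],5],
    [[0,0,0],[0.1,0,2],5],
    [[0,0,0],[0.1,0,3],5],
    [[0,0,0],[0.2,0,4],5],
    [[0,0,0],[0.2,0,5],5],
    [[0,0,0],[0.3,0,6],5],
    [[0,0,0],[0.3,0,7],5],
    [[0,0,0],[0.3,0,7],5],
    [[0,0,0],[0.3,0,7],5]
  ]
}}

```text
t: 11.8
tcp_pos: [0.5181, -0.0646, 0.1334]
tcp_rot: [2.208, 2.235, -0.0]
ft_force: [-0.7, -0.8, -0.2]
opening: 0.0092
grip_force: 62.3
```

Run:
```python
from h import *
axes();im=tilt()
```

```text
tool cols x,y,z:
 [[-0.012  1.     0.   ]
 [ 1.     0.012 -0.   ]
 [-0.     0.    -1.   ]] pos [ 0.5181 -0.0646  0.1334] f [-0.68 -0.84 -0.24] open 0.0092 j [ 0.48  0.45 -0.52  1.97  0.3   0.8  -0.19]
strip {'blue': [([349.8, 210.2], [347, 198, 7, 23, 105]), ([366.8, 205.9], [355, 198, 23, 17, 156])], 'red': [([399.3, 183.3], [386, 174, 27, 20, 182])]} F [-0.47 -0.06  0.2 ]
```

The bar carries the weight: force is about 0 and tilt about 0.1 rad. Release gently and rise.

Request:
{"name": "send_rows", "arguments": {
  "motion": [
    [[0,0,0],[0,0,0],14],
    [[0,0,0],[0,0,0],18],
    [[0,0,0],[0,0,0],24],
    [[0,0,0],[0,0,0],30],
    [[0,0,0],[0,0,-10],36],
    [[0,0,0],[0,0,-35],40],
    [[0,0,0],[0,0,-75],40],
    [[0,0,0],[0,0,-115],40],
    [[0,0,0],[0,0,-130],40],
    [[0,0,0],[0,0,-130],40]
  ]
}}

```text
t: 12.85
tcp_pos: [0.5197, -0.0645, 0.2667]
tcp_rot: [2.204, 2.231, 0.005]
ft_force: [-0.6, 0.6, -0.5]
opening: 0.0401
grip_force: 0.0
```

Run:
```python
from h import *
axes();im=tilt();cv2.imwrite("pics/s3.png",cv2.resize(im[130:290,300:460],None,fx=4,fy=3.7,interpolation=2)[:,:,::-1]);go(.471,.138,.28,15.6)
```

```text
tool cols x,y,z:
 [[-0.012  1.     0.006]
 [ 1.     0.012 -0.002]
 [-0.002  0.006 -1.   ]] pos [ 0.5197 -0.0645  0.2667] f [-0.59  0.63 -0.51] open 0.0401 j [ 0.55  0.27 -0.58  1.85  0.17  1.06 -0.08]
strip {'blue': [([359.2, 207.3], [347, 197, 32, 25, 325])], 'red': [([399.1, 183.1], [386, 174, 27, 20, 188])]} F [ 0.88  0.09 -0.5 ]
t 12.9 turn [  0.1   0.1 -14.9] shift [203.1 -45.  -15.6] |d| 209.0
```

View pics/s3.png

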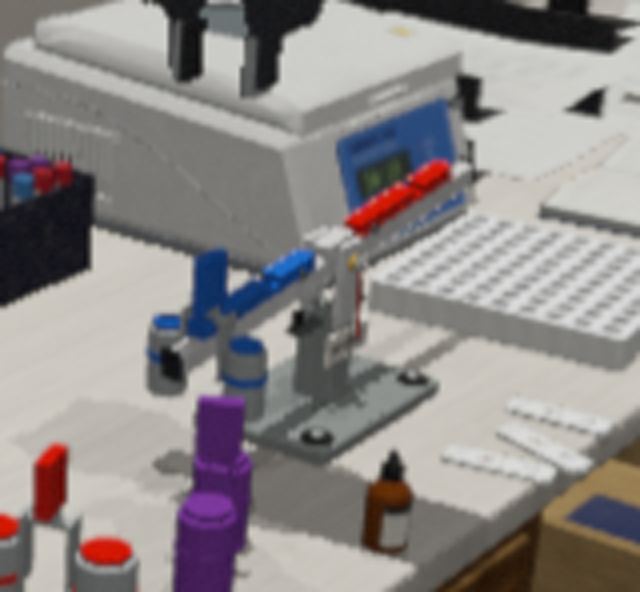

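The first carrier hangs in the outer left notch, its tab near (210,290) in the crop, with the bar tipped left. Next is the large one, after a wrist view.

Request:
{"name": "send_rows", "arguments": {
  "motion": [
    [[0,0,-3],[20,-5,-16],50],
    [[0,0,-8],[60,-14,-16],50],
    [[0,0,-14.9],[105,-24,-16],50],
    [[0,0,-14.9],[150,-34,-16],50],
    [[0,0,-14.9],[188,-42,-16],50],
    [[0,0,-14.9],[203,-45,-16],50],
    [[0,0,-14.9],[203,-45,-16],50],
    [[0,0,-14.9],[203,-45,-16],50]
  ]
}}

```text
t: 13.7
tcp_pos: [0.4699, 0.1379, 0.2789]
tcp_rot: [-1.896, -2.504, 0.002]
ft_force: [0.5, 0.1, -1.4]
opening: 0.05
grip_force: 0.0
```

Run:
```python
from h import *
look("red","w3",.060,.118)
```

```text
tool cols x,y,z:
 [[-0.271  0.963 -0.001]
 [ 0.963  0.271 -0.001]
 [-0.    -0.001 -1.   ]] pos [0.4699 0.1379 0.2789] f [ 0.5   0.07 -1.4 ] open 0.05 j [ 0.3   0.23 -0.75  1.89  0.18  1.09 -0.24]
[291.6, 178.7] [272, 174, 36, 15, 69] cap [0.4408 0.1477] tab [0.4425 0.1571]
[355.5, 178.0] [341, 174, 35, 15, 75] cap [0.4926 0.1629] tab [0.486  0.1698]
[361.7, 198.6] [346, 183, 32, 32, 790] cap [0.5028 0.1474] tab [0.4946 0.1569]
[286.3, 199.0] [271, 184, 32, 31, 789] cap [0.4408 0.1296] tab [0.4425 0.1419]
[324.0, 209.0] [318, 188, 14, 42, 526] cap [0.4742 0.1299] tab [0.4706 0.1422]
```

The large one measures (0.4718, 0.1385), yaw 16°, with red caps at (286,199) and (362,199). I'll grip it and lift.

Request:
{"name": "send_rows", "arguments": {
  "motion": [
    [[0,0,-0.5],[0,2,45],40],
    [[0,0,-0.5],[0,2,90],40],
    [[0,0,-0.5],[0,2,135],40],
    [[0,0,-0.5],[0,2,170],40],
    [[0,0,-0.5],[0,2,192],40],
    [[0,0,-0.5],[0,2,192],40],
    [[0,0,-0.5],[0,2,192],5],
    [[0,0,-0.5],[0,2,192],5],
    [[0,0,-0.5],[0,2,192],5],
    [[0,0,-0.5],[0,2,192],5]
  ],
  "force": 70
}}

```text
t: 14.75
tcp_pos: [0.4729, 0.1382, 0.0882]
tcp_rot: [1.888, 2.509, 0.001]
ft_force: [-1.1, -0.4, 1.2]
opening: 0.009
grip_force: 70.3
```

Request:
{"name": "send_rows", "arguments": {
  "motion": [
    [[0,0,0],[0,0,0],5],
    [[0,0,0],[0,0,-15],5],
    [[0,0,0],[0,0,-50],5],
    [[0,0,0],[0,0,-95],5],
    [[0,0,0],[0,0,-140],5],
    [[0,0,0],[0,0,-170],5],
    [[0,0,0],[0,0,-185],5],
    [[0,0,0],[0,0,-185],5]
  ]
}}

```text
t: 15.55
tcp_pos: [0.4735, 0.1392, 0.2753]
tcp_rot: [1.885, 2.508, 0.006]
ft_force: [-0.3, 0.1, -4.4]
opening: 0.0086
grip_force: 69.6
```

Run:
```python
from h import *
axes();go(.519,-.272,.265,0.7)
```

```text
tool cols x,y,z:
 [[-0.278  0.961  0.005]
 [ 0.961  0.278  0.001]
 [-0.001  0.005 -1.   ]] pos [0.4735 0.1392 0.2753] f [-0.3   0.15 -4.43] open 0.0086 j [ 0.31  0.24 -0.76  1.89  0.19  1.08 -0.24]
t 15.55 turn [ 0.3  0.  15.4] shift [-407.6  -70.5   10.3] |d| 414.0
```

Request:
{"name": "send_rows", "arguments": {
  "motion": [
    [[0,0,1],[-15,-3,-15],5],
    [[0,0,4],[-50,-9,-25],5],
    [[0,0,8],[-95,-17,-25],5],
    [[0,0,12],[-140,-25,-25],5],
    [[0,0,15.4],[-185,-33,-25],5],
    [[0,0,15.4],[-230,-41,-25],5],
    [[0,0,15.4],[-275,-48,-25],5],
    [[0,0,15.4],[-320,-56,-25],5],
    [[0,0,15.4],[-360,-63,-25],5],
    [[0,0,15.4],[-385,-67,-25],5]
  ]
}}

```text
t: 16.55
tcp_pos: [0.5135, -0.2538, 0.2954]
tcp_rot: [-2.21, -2.229, 0.003]
ft_force: [-0.2, 0.9, -4.1]
opening: 0.009
grip_force: 69.5
```

Run:
```python
from h import *
axes();go(.5193,-.277,.172,0.7)
```

```text
tool cols x,y,z:
 [[-0.009  1.    -0.003]
 [ 1.     0.009  0.   ]
 [ 0.    -0.003 -1.   ]] pos [ 0.5135 -0.2538  0.2954] f [-0.17  0.92 -4.1 ] open 0.009 j [ 0.79  0.33 -0.48  1.7   0.16  1.16  0.27]
t 16.55 turn [-0.2 -0.  -0.2] shift [-23.3   6.  123.4] |d| 126.0
```

Request:
{"name": "send_rows", "arguments": {
  "motion": [
    [[0,0,0],[-12,3,0],5],
    [[0,0,0],[-21,4,0],5],
    [[0,0,0],[-21,4,25],5],
    [[0,0,0],[-21,4,60],5],
    [[0,0,0],[-21,4,90],5],
    [[0,0,0],[-21,4,108],5],
    [[0,0,0],[-21,4,118],5],
    [[0,0,0],[-21,4,118],5],
    [[0,0,0],[-21,4,118],5]
  ]
}}

```text
t: 17.45
tcp_pos: [0.52, -0.2704, 0.1802]
tcp_rot: [2.206, 2.236, 0.001]
ft_force: [0.5, 1.1, -3.3]
opening: 0.0092
grip_force: 69.5
```

Run:
```python
from h import *
axes();go(.5193,-.277,.161,0.7);im=tilt()
```

```text
tool cols x,y,z:
 [[-0.013  1.     0.001]
 [ 1.     0.013 -0.   ]
 [-0.     0.001 -1.   ]] pos [ 0.52   -0.2704  0.1802] f [ 0.48  1.14 -3.33] open 0.0092 j [ 0.77  0.46 -0.45  1.79  0.24  0.94  0.23]
t 17.45 turn [0.1 0.  0.1] shift [-6.6 -0.8 19.2] |d| 20.0
strip {'blue': [([359.2, 207.1], [347, 197, 32, 25, 327])], 'red': [([408.6, 179.0], [404, 174, 11, 10, 75]), ([392.5, 186.7], [381, 180, 20, 14, 120])]} F [ 0.2   0.11 -3.09]
```

Request:
{"name": "send_rows", "arguments": {
  "motion": [
    [[0,0,0],[-3,-0.5,6],5],
    [[0,0,0],[-5,-0.5,12],5],
    [[0,0,0],[-5,-0.5,16],5],
    [[0,0,0],[-5,-0.5,18],5],
    [[0,0,0],[-5,-0.5,19],5],
    [[0,0,0],[-5,-0.5,20],5],
    [[0,0,0],[-5,-0.5,21],5],
    [[0,0,0],[-5,-0.5,22],5],
    [[0,0,0],[-5,-0.5,23],5],
    [[0,0,0],[-5,-0.5,23],5]
  ]
}}

```text
t: 18.5
tcp_pos: [0.519, -0.2764, 0.1565]
tcp_rot: [2.207, 2.234, 0.0]
ft_force: [-1.4, -1.2, -0.9]
opening: 0.0088
grip_force: 69.6
```

Run:
```python
from h import *
axes();im=tilt();r.snapshot("top");print(r.read_state()["ft_force"])
```

```text
tool cols x,y,z:
 [[-0.012  1.     0.001]
 [ 1.     0.012 -0.001]
 [-0.001  0.001 -1.   ]] pos [ 0.519  -0.2764  0.1565] f [-1.37 -1.2  -0.86] open 0.0088 j [ 0.77  0.5  -0.44  1.8   0.26  0.9   0.23]
strip {'blue': [([388.6, 171.7], [385, 165, 9, 16, 94]), ([410.2, 170.3], [407, 164, 7, 12, 54]), ([359.4, 204.7], [347, 194, 32, 24, 323])], 'red': [([402.4, 176.4], [396, 166, 16, 19, 107]), ([392.5, 186.7], [384, 181, 18, 13, 131]), ([409.4, 189.0], [405, 187, 10, 5, 43])]} F [ 0.46 -1.48 -1.99]
[-0.5699088  -0.73562607 -1.63413644]
```

Light contact at about 2 N. Slide outward (-y).

Request:
{"name": "send_rows", "arguments": {
  "motion": [
    [[0,0,0],[-1.5,0,0],5],
    [[0,0,0],[-3,0,0],5],
    [[0,0,0],[-4.5,0,0],5],
    [[0,0,0],[-6,0,0],5],
    [[0,0,0],[-7.5,0,0],5],
    [[0,0,0],[-9,0,0],5],
    [[0,0,0],[-10.5,0,0],5],
    [[0,0,0],[-12,0,0],5],
    [[0,0,0],[-13,0,0],5],
    [[0,0,0],[-13,0,0],5]
  ]
}}

```text
t: 19.6
tcp_pos: [0.5189, -0.2894, 0.1563]
tcp_rot: [2.208, 2.235, -0.0]
ft_force: [0.6, 0.5, -2.1]
opening: 0.0089
grip_force: 69.6
```

Request:
{"name": "send_rows", "arguments": {
  "motion": [
    [[0,0,0],[-1,0,0],5],
    [[0,0,0],[-2,0,0],5],
    [[0,0,0],[-3,0,0],5],
    [[0,0,0],[-4,0,0],5],
    [[0,0,0],[-5,0,0],5],
    [[0,0,0],[-5,0,0],5]
  ]
}}

```text
t: 20.2
tcp_pos: [0.5187, -0.2944, 0.1561]
tcp_rot: [-2.208, -2.234, 0.001]
ft_force: [0.1, -0.2, -3.9]
opening: 0.0091
grip_force: 69.6
```

Request:
{"name": "send_rows", "arguments": {
  "motion": [
    [[0,0,0],[-0.5,0,0],5],
    [[0,0,0],[-1,0,0],5],
    [[0,0,0],[-1.5,0,0],5],
    [[0,0,0],[-1.5,0,0],5]
  ]
}}

```text
t: 20.6
tcp_pos: [0.5189, -0.2953, 0.1562]
tcp_rot: [-2.207, -2.235, -0.0]
ft_force: [0.3, 1.3, -4.5]
opening: 0.009
grip_force: 69.6
```

Run:
```python
from h import *
axes();im=tilt();r.snapshot("top");print(r.read_state()["ft_force"])
```

```text
tool cols x,y,z:
 [[-0.012  1.    -0.   ]
 [ 1.     0.012  0.   ]
 [ 0.    -0.    -1.   ]] pos [ 0.5189 -0.2953  0.1562] f [ 0.28  1.28 -4.55] open 0.009 j [ 0.79  0.51 -0.43  1.78  0.26  0.91  0.26]
strip {'blue': [([390.4, 170.3], [385, 163, 13, 17, 126]), ([359.2, 207.2], [347, 197, 32, 25, 324])], 'red': [([398.0, 181.0], [386, 164, 27, 30, 246])]} F [-0.26  0.52 -3.87]
[-0.10844006  0.63987169 -4.1515906 ]
```

It dropped in: the left arm is back at its 0.1 rad tilt and the force is back to -4 N. Load gradually, following the notch's arc.

Request:
{"name": "send_rows", "arguments": {
  "motion": [
    [[0,0,0],[-0.1,0,0.9],5],
    [[0,0,0],[-0.3,0,1.8],5],
    [[0,0,0],[-0.4,0,2.7],5],
    [[0,0,0],[-0.6,0,3.6],5],
    [[0,0,0],[-0.8,0,4.5],5],
    [[0,0,0],[-0.9,0,5.4],5],
    [[0,0,0],[-1.1,0,6.3],5],
    [[0,0,0],[-1.2,0,7.2],5],
    [[0,0,0],[-1.3,0,8],5],
    [[0,0,0],[-1.3,0,8],5]
  ]
}}

```text
t: 21.7
tcp_pos: [0.519, -0.2968, 0.1483]
tcp_rot: [2.208, 2.235, -0.0]
ft_force: [-0.2, 0.3, -2.4]
opening: 0.0083
grip_force: 69.7
```

Request:
{"name": "send_rows", "arguments": {
  "motion": [
    [[0,0,0],[-0.1,0,0.9],5],
    [[0,0,0],[-0.3,0,1.8],5],
    [[0,0,0],[-0.4,0,2.7],5],
    [[0,0,0],[-0.6,0,3.6],5],
    [[0,0,0],[-0.8,0,4.5],5],
    [[0,0,0],[-0.9,0,5.4],5],
    [[0,0,0],[-1,0,6],5],
    [[0,0,0],[-1.1,0,6.5],5],
    [[0,0,0],[-1.2,0,7],5],
    [[0,0,0],[-1.2,0,7],5]
  ]
}}

```text
t: 22.7
tcp_pos: [0.5191, -0.2977, 0.1413]
tcp_rot: [-2.207, -2.235, -0.0]
ft_force: [0.4, 2.1, -0.2]
opening: 0.0091
grip_force: 69.9
```

Run:
```python
from h import *
axes();im=tilt();r.snapshot("top");print(r.read_state()["ft_force"])
```

```text
tool cols x,y,z:
 [[-0.012  1.     0.   ]
 [ 1.     0.012  0.   ]
 [ 0.     0.    -1.   ]] pos [ 0.5191 -0.2977  0.1413] f [ 0.42  2.08 -0.21] open 0.0091 j [ 0.79  0.53 -0.42  1.78  0.27  0.88  0.25]
strip {'blue': [([390.2, 171.6], [385, 164, 13, 20, 143]), ([359.5, 200.7], [347, 189, 32, 24, 316])], 'red': [([397.0, 184.8], [386, 169, 19, 26, 178])]} F [-1.83  3.39  0.14]
[-1.69533108  2.91249579  0.00450838]
```

The weight is on the bar but there is about 2.8 N sideways. I'll back off 1 mm inboard before releasing.

Request:
{"name": "send_rows", "arguments": {
  "motion": [
    [[0,0,0],[0.4,0,0],5],
    [[0,0,0],[0.8,0,0],5],
    [[0,0,0],[0.8,0,0],5],
    [[0,0,0],[0.8,0,0],5]
  ]
}}

```text
t: 23.2
tcp_pos: [0.5191, -0.2977, 0.1415]
tcp_rot: [2.208, 2.234, -0.0]
ft_force: [-1.4, -0.5, -0.8]
opening: 0.0091
grip_force: 69.9
```

Run:
```python
from h import *
axes();im=tilt();r.snapshot("top");print(r.read_state()["ft_force"])
```

```text
tool cols x,y,z:
 [[-0.012  1.     0.   ]
 [ 1.     0.012 -0.001]
 [-0.001  0.    -1.   ]] pos [ 0.5191 -0.2977  0.1415] f [-1.36 -0.49 -0.79] open 0.0091 j [ 0.78  0.53 -0.42  1.79  0.27  0.88  0.25]
strip {'blue': [([390.2, 171.6], [385, 164, 13, 20, 142]), ([359.5, 200.9], [347, 189, 32, 24, 316])], 'red': [([398.4, 184.5], [386, 169, 27, 26, 202])]} F [-0.41  0.11  0.24]
[-0.13528378 -0.0577557   0.40107118]
```

Request:
{"name": "send_rows", "arguments": {
  "motion": [
    [[0,0,0],[0,0,0],14],
    [[0,0,0],[0,0,0],18],
    [[0,0,0],[0,0,0],24],
    [[0,0,0],[0,0,0],30],
    [[0,0,0],[0,0,-10],36],
    [[0,0,0],[0,0,-35],40],
    [[0,0,0],[0,0,-75],40],
    [[0,0,0],[0,0,-115],40],
    [[0,0,0],[0,0,-140],40],
    [[0,0,0],[0,0,-140],40]
  ]
}}

```text
t: 24.3
tcp_pos: [0.5212, -0.2979, 0.2867]
tcp_rot: [2.202, 2.229, 0.003]
ft_force: [0.3, 0.1, 0.6]
opening: 0.0401
grip_force: 0.0
```

Run:
```python
from h import *
axes();im=tilt();cv2.imwrite("pics/s4.png",cv2.resize(im[130:290,300:460],None,fx=4,fy=3.7,interpolation=2)[:,:,::-1]);go(.4275,.3325,.28,-1)
```

```text
tool cols x,y,z:
 [[-0.012  1.     0.008]
 [ 1.     0.012 -0.005]
 [-0.005  0.008 -1.   ]] pos [ 0.5212 -0.2979  0.2867] f [0.29 0.06 0.58] open 0.0401 j [ 0.82  0.38 -0.47  1.65  0.18  1.15  0.32]
strip {'blue': [([359.4, 200.7], [347, 189, 32, 24, 315])], 'red': [([399.5, 183.3], [386, 169, 26, 26, 242])]} F [-0.72 -0.84 -1.  ]
t 24.35 turn [0.2 0.2 1.7] shift [631.1 -84.7   2. ] |d| 637.0
```

View pics/s4.png

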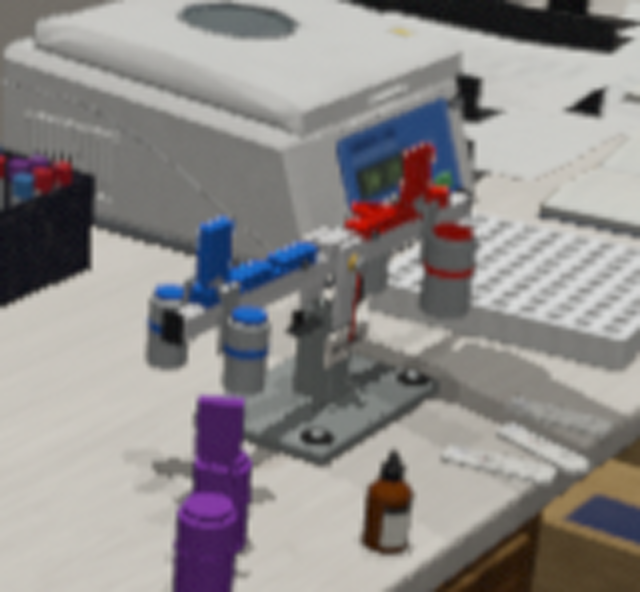

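Both hang properly: the large at (440,220) on the right and the small on the left. On to carrier B.

Request:
{"name": "send_rows", "arguments": {
  "motion": [
    [[0,0,1.7],[25,-3,0],50],
    [[0,0,1.7],[70,-9,0],50],
    [[0,0,1.7],[118,-16,0],50],
    [[0,0,1.7],[166,-22,0],50],
    [[0,0,1.7],[214,-29,0],50],
    [[0,0,1.7],[262,-35,0],50],
    [[0,0,1.7],[310,-42,0],50],
    [[0,0,1.7],[358,-48,0],50],
    [[0,0,1.7],[400,-54,0],50],
    [[0,0,1.7],[430,-58,0],50]
  ]
}}

```text
t: 25.35
tcp_pos: [0.454, 0.1348, 0.2806]
tcp_rot: [-2.236, -2.205, 0.002]
ft_force: [0.6, -0.3, -0.6]
opening: 0.0503
grip_force: 0.0
```

Run:
```python
from h import *
go(.4275,.3325,.28,-1)
```

```text
t 25.35 turn [-0.1 -0.   0.2] shift [197.3 -29.3   0.7] |d| 199.0
```

Request:
{"name": "send_rows", "arguments": {
  "motion": [
    [[0,0,0.2],[40,-6,0],50],
    [[0,0,0.2],[85,-12,0],50],
    [[0,0,0.2],[130,-19,0],50],
    [[0,0,0.2],[170,-25,0],50],
    [[0,0,0.2],[192,-29,0],50],
    [[0,0,0.2],[196,-29,0],50],
    [[0,0,0.2],[196,-29,0],50],
    [[0,0,0.2],[196,-29,0],50]
  ]
}}

```text
t: 26.15
tcp_pos: [0.4305, 0.3268, 0.2806]
tcp_rot: [2.246, 2.196, -0.003]
ft_force: [0.4, -0.7, -0.1]
opening: 0.0501
grip_force: 0.0
```

Run:
```python
from h import *
look("blue","w4",.048,.106)
```

```text
tool cols x,y,z:
 [[ 0.023  1.    -0.001]
 [ 1.    -0.023 -0.002]
 [-0.002 -0.001 -1.   ]] pos [0.4305 0.3268 0.2806] f [ 0.4  -0.73 -0.08] open 0.0501 j [-0.06  0.35 -0.8   1.78  0.27  1.13 -0.97]
[251.5, 30.0] [238, 15, 29, 31, 653] cap [0.3766 0.4645] tab [0.3853 0.4542]
[508.0, 60.2] [505, 32, 7, 59, 216] cap [0.5874 0.4378] tab [0.5635 0.4317]
[287.6, 187.7] [276, 176, 24, 24, 432] cap [0.4004 0.3346] tab [0.4054 0.3444]
[319.1, 196.9] [313, 177, 13, 40, 495] cap [0.428  0.3257] tab [0.4287 0.3369]
[351.6, 188.3] [340, 177, 24, 24, 427] cap [0.4568 0.3328] tab [0.4531 0.3429]
```

B is confirmed at (0.4286, 0.3337), yaw -1.8°, with caps at (288,188) and (352,188). Grip.

Request:
{"name": "send_rows", "arguments": {
  "motion": [
    [[0,0,0.5],[7,-2,20],40],
    [[0,0,0.5],[7,-2,65],40],
    [[0,0,0.5],[7,-2,110],40],
    [[0,0,0.5],[7,-2,155],40],
    [[0,0,0.5],[7,-2,190],40],
    [[0,0,0.5],[7,-2,206],40],
    [[0,0,0.5],[7,-2,206],40],
    [[0,0,0.5],[7,-2,206],5],
    [[0,0,0.5],[7,-2,206],5],
    [[0,0,0.5],[7,-2,206],5]
  ],
  "force": 60
}}

```text
t: 27.2
tcp_pos: [0.4292, 0.3363, 0.0771]
tcp_rot: [2.254, 2.188, 0.005]
ft_force: [-0.4, -0.0, 3.8]
opening: 0.0087
grip_force: 62.5
```

Request:
{"name": "send_rows", "arguments": {
  "motion": [
    [[0,0,0],[0,0,0],5],
    [[0,0,0],[0,0,0],5],
    [[0,0,0],[0,0,-15],5],
    [[0,0,0],[0,0,-50],5],
    [[0,0,0],[0,0,-95],5],
    [[0,0,0],[0,0,-140],5],
    [[0,0,0],[0,0,-180],5],
    [[0,0,0],[0,0,-205],5],
    [[0,0,0],[0,0,-215],5],
    [[0,0,0],[0,0,-215],5]
  ]
}}

```text
t: 28.2
tcp_pos: [0.4284, 0.3357, 0.2916]
tcp_rot: [2.253, 2.188, 0.003]
ft_force: [0.6, -0.1, -2.4]
opening: 0.009
grip_force: 61.7
```

Run:
```python
from h import *
axes();go(.518,-.140,.290,0.7)
```

```text
tool cols x,y,z:
 [[ 0.03   1.     0.002]
 [ 1.    -0.03   0.001]
 [ 0.001  0.002 -1.   ]] pos [0.4284 0.3357 0.2916] f [ 0.6  -0.13 -2.39] open 0.009 j [-0.07  0.34 -0.81  1.76  0.27  1.15 -0.99]
t 28.2 turn [ 0.1 -0.  -2.4] shift [-472.9  103.6    1.5] |d| 484.0
```

Request:
{"name": "send_rows", "arguments": {
  "motion": [
    [[0,0,-0.5],[-20,4,0],5],
    [[0,0,-1],[-60,13,-3],5],
    [[0,0,-2],[-105,23,-5],5],
    [[0,0,-2.4],[-152,33,-5],5],
    [[0,0,-2.4],[-199,43,-5],5],
    [[0,0,-2.4],[-246,54,-5],5],
    [[0,0,-2.4],[-293,64,-5],5],
    [[0,0,-2.4],[-340,74,-5],5],
    [[0,0,-2.4],[-385,84,-5],5],
    [[0,0,-2.4],[-415,91,-5],5]
  ]
}}

```text
t: 29.2
tcp_pos: [0.5057, -0.086, 0.2931]
tcp_rot: [-2.21, -2.229, 0.005]
ft_force: [-0.1, -0.4, -1.9]
opening: 0.0091
grip_force: 61.6
```

Run:
```python
from h import *
axes();go(.518,-.143,.290,0.7)
```

```text
tool cols x,y,z:
 [[-0.008  1.    -0.004]
 [ 1.     0.008 -0.   ]
 [-0.    -0.004 -1.   ]] pos [ 0.5057 -0.086   0.2931] f [-0.08 -0.42 -1.95] open 0.0091 j [ 0.64  0.24 -0.62  1.83  0.15  1.13 -0.03]
t 29.2 turn [-0.2  0.  -0.2] shift [-57.1  11.8   3. ] |d| 58.0
```

Request:
{"name": "send_rows", "arguments": {
  "motion": [
    [[0,0,0],[-30,6,0],5],
    [[0,0,0],[-48,9,0],5],
    [[0,0,0],[-54,10,0],5],
    [[0,0,0],[-54,10,20],5],
    [[0,0,0],[-54,10,50],5],
    [[0,0,0],[-54,10,75],5],
    [[0,0,0],[-54,10,95],5],
    [[0,0,0],[-54,10,100],5],
    [[0,0,0],[-54,10,100],5]
  ]
}}

```text
t: 30.1
tcp_pos: [0.5172, -0.1343, 0.1947]
tcp_rot: [-2.204, -2.236, 0.001]
ft_force: [0.5, -0.2, -1.1]
opening: 0.0092
grip_force: 61.6
```

Run:
```python
from h import *
axes();go(.5178,-.143,.1585,0.7);im=tilt();cv2.imwrite("pics/s5.png",cv2.resize(im[110:270,300:460],None,fx=4,fy=3.7,interpolation=2)[:,:,::-1])
```

```text
tool cols x,y,z:
 [[-0.014  1.    -0.002]
 [ 1.     0.014  0.001]
 [ 0.001 -0.002 -1.   ]] pos [ 0.5172 -0.1343  0.1947] f [ 0.46 -0.21 -1.12] open 0.0092 j [ 0.65  0.38 -0.56  1.89  0.25  0.94 -0.01]
t 30.1 turn [-0.1 -0.1  0.1] shift [-8.7  0.6 36.2] |d| 37.0
strip {'blue': [([369.3, 173.8], [368, 166, 5, 16, 53]), ([357.8, 200.6], [347, 189, 28, 24, 296])], 'red': [([399.4, 183.1], [386, 169, 26, 26, 244]), ([412.6, 191.9], [408, 190, 10, 5, 40])]} F [ 0.76  0.35 -1.47]
```

View pics/s5.png

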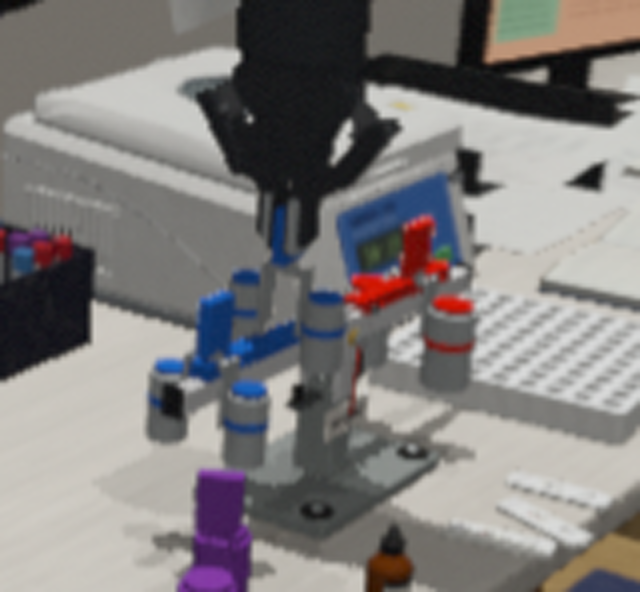

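Carrier B sits above the bar, legs either side of it and clear of A. Lower.

Request:
{"name": "send_rows", "arguments": {
  "motion": [
    [[0,0,0],[-4,0.5,5],5],
    [[0,0,0],[-8.5,0.5,15],5],
    [[0,0,0],[-8.5,0.5,25],5],
    [[0,0,0],[-8.5,0.5,31],5],
    [[0,0,0],[-8.5,0.5,34],5],
    [[0,0,0],[-8.5,0.5,35],5],
    [[0,0,0],[-8.5,0.5,36],5],
    [[0,0,0],[-8.5,0.5,36],5],
    [[0,0,0],[-8.5,0.5,36],5]
  ]
}}

```text
t: 31.05
tcp_pos: [0.5184, -0.1443, 0.1596]
tcp_rot: [2.207, 2.235, 0.0]
ft_force: [0.2, 0.1, -2.0]
opening: 0.0088
grip_force: 61.6
```

Request:
{"name": "send_rows", "arguments": {
  "motion": [
    [[0,0,0],[0,0,0.5],5],
    [[0,0,0],[0,0,1],5],
    [[0,0,0],[0,0,1.5],5],
    [[0,0,0],[0,0,2],5],
    [[0,0,0],[0,0,2],5]
  ]
}}

```text
t: 31.55
tcp_pos: [0.5182, -0.1443, 0.1573]
tcp_rot: [-2.208, -2.235, 0.0]
ft_force: [0.0, -0.1, -2.3]
opening: 0.0088
grip_force: 61.6
```

```bash
cat >> h.py <<'E'
def mean():
    F=[]
    for _ in range(6): r.snapshot("top");F.append(r.read_state()["ft_force"])
    print("Fmean",np.mean(F,0).round(2))
E
python3 - <<'E'
from h import *
axes();im=tilt();mean()
E
```

```text
tool cols x,y,z:
 [[-0.012  1.    -0.   ]
 [ 1.     0.012  0.   ]
 [ 0.    -0.    -1.   ]] pos [ 0.5182 -0.1443  0.1573] f [ 0.04 -0.11 -2.31] open 0.0088 j [ 0.64  0.44 -0.54  1.91  0.29  0.87 -0.03]
strip {'blue': [([370.2, 187.3], [369, 179, 5, 16, 48]), ([358.2, 200.8], [347, 189, 28, 24, 310])], 'red': [([399.5, 183.2], [386, 169, 26, 26, 243]), ([412.6, 191.9], [408, 190, 10, 5, 40])]} F [-0.18 -0.64 -1.62]
Fmean [-0.45 -0.02 -2.05]
```

Not quite touching yet; 2 mm more.

Request:
{"name": "send_rows", "arguments": {
  "motion": [
    [[0,0,0],[0,0,0.5],5],
    [[0,0,0],[0,0,1],5],
    [[0,0,0],[0,0,1.5],5],
    [[0,0,0],[0,0,2],5],
    [[0,0,0],[0,0,2],5]
  ]
}}

```text
t: 32.4
tcp_pos: [0.5183, -0.1441, 0.1553]
tcp_rot: [-2.207, -2.235, -0.0]
ft_force: [-0.7, 1.0, -0.8]
opening: 0.0091
grip_force: 61.6
```

Run:
```python
from h import *
axes();im=tilt();mean()
```

```text
tool cols x,y,z:
 [[-0.013  1.    -0.   ]
 [ 1.     0.013  0.   ]
 [ 0.    -0.    -1.   ]] pos [ 0.5183 -0.1441  0.1553] f [-0.67  1.04 -0.79] open 0.0091 j [ 0.64  0.44 -0.54  1.92  0.29  0.86 -0.03]
strip {'blue': [([370.2, 188.0], [369, 180, 5, 16, 50]), ([358.0, 201.7], [347, 190, 28, 24, 314])], 'red': [([399.4, 182.6], [386, 168, 27, 27, 254]), ([412.6, 191.2], [408, 189, 10, 5, 40])]} F [-0.55  0.24 -1.48]
Fmean [-0.19  0.77 -0.82]
```

Request:
{"name": "send_rows", "arguments": {
  "motion": [
    [[0,0,0],[1.5,0,0],5],
    [[0,0,0],[3,0,0],5],
    [[0,0,0],[4.5,0,0],5],
    [[0,0,0],[6,0,0],5],
    [[0,0,0],[7.5,0,0],5],
    [[0,0,0],[9,0,0],5],
    [[0,0,0],[10.5,0,0],5],
    [[0,0,0],[12,0,0],5],
    [[0,0,0],[13,0,0],5],
    [[0,0,0],[13,0,0],5]
  ]
}}

```text
t: 33.75
tcp_pos: [0.5181, -0.131, 0.1553]
tcp_rot: [-2.207, -2.235, -0.0]
ft_force: [-1.1, 0.6, -0.7]
opening: 0.0091
grip_force: 61.6
```

Request:
{"name": "send_rows", "arguments": {
  "motion": [
    [[0,0,0],[1,0,0],5],
    [[0,0,0],[2,0,0],5],
    [[0,0,0],[3,0,0],5],
    [[0,0,0],[4,0,0],5],
    [[0,0,0],[5,0,0],5],
    [[0,0,0],[6,0,0],5],
    [[0,0,0],[6,0,0],5]
  ]
}}

```text
t: 34.45
tcp_pos: [0.518, -0.1249, 0.1553]
tcp_rot: [-2.207, -2.235, -0.0]
ft_force: [-0.1, 1.2, -1.4]
opening: 0.009
grip_force: 61.6
```

Run:
```python
from h import *
axes();im=tilt();mean()
```

```text
tool cols x,y,z:
 [[-0.013  1.    -0.   ]
 [ 1.     0.013  0.   ]
 [ 0.    -0.    -1.   ]] pos [ 0.518  -0.1249  0.1553] f [-0.05  1.17 -1.44] open 0.009 j [ 0.61  0.43 -0.54  1.93  0.29  0.86 -0.07]
strip {'blue': [([365.9, 190.1], [364, 182, 6, 16, 52]), ([356.0, 202.1], [347, 190, 24, 24, 272])], 'red': [([399.5, 182.6], [386, 168, 27, 27, 250])]} F [ 0.5   0.47 -0.57]
Fmean [-0.16  0.98 -0.66]
```

Still on the crest; continue outward finely.

Request:
{"name": "send_rows", "arguments": {
  "motion": [
    [[0,0,0],[0.5,0,0],5],
    [[0,0,0],[1,0,0],5],
    [[0,0,0],[1.5,0,0],5],
    [[0,0,0],[2,0,0],5],
    [[0,0,0],[2.5,0,0],5],
    [[0,0,0],[2.5,0,0],5]
  ]
}}

```text
t: 35.4
tcp_pos: [0.5179, -0.1227, 0.1553]
tcp_rot: [-2.207, -2.235, 0.0]
ft_force: [-0.7, -0.4, -1.8]
opening: 0.0087
grip_force: 61.6
```

Run:
```python
from h import *
axes();im=tilt();mean()
```

```text
tool cols x,y,z:
 [[-0.012  1.    -0.   ]
 [ 1.     0.012 -0.   ]
 [-0.    -0.    -1.   ]] pos [ 0.5179 -0.1227  0.1553] f [-0.67 -0.37 -1.76] open 0.0087 j [ 0.61  0.43 -0.54  1.93  0.29  0.86 -0.07]
strip {'blue': [([365.3, 190.7], [364, 182, 5, 17, 51]), ([355.9, 201.2], [347, 189, 23, 24, 250])], 'red': [([399.5, 183.1], [386, 169, 26, 26, 244]), ([412.6, 191.9], [408, 190, 10, 5, 40])]} F [ 0.04 -0.93 -2.44]
Fmean [-0.28 -0.02 -1.99]
```

It dropped in: force back to -2.0 N and the tilt released. Lower to load.

Request:
{"name": "send_rows", "arguments": {
  "motion": [
    [[0,0,0],[0.3,0,0.8],5],
    [[0,0,0],[0.5,0,1.6],5],
    [[0,0,0],[0.5,0,2.4],5],
    [[0,0,0],[0.5,0,3.2],5],
    [[0,0,0],[0.5,0,4],5],
    [[0,0,0],[0.6,0,4.7],5],
    [[0,0,0],[0.7,0,5.4],5],
    [[0,0,0],[0.8,0,6],5],
    [[0,0,0],[0.8,0,6],5]
  ]
}}

```text
t: 36.65
tcp_pos: [0.5179, -0.122, 0.1493]
tcp_rot: [-2.208, -2.235, 0.0]
ft_force: [-0.3, -0.1, -1.9]
opening: 0.0089
grip_force: 61.6
```

Run:
```python
from h import *
axes();im=tilt();mean()
```

```text
tool cols x,y,z:
 [[-0.012  1.    -0.   ]
 [ 1.     0.012 -0.   ]
 [-0.    -0.    -1.   ]] pos [ 0.5179 -0.122   0.1493] f [-0.35 -0.1  -1.95] open 0.0089 j [ 0.61  0.44 -0.54  1.93  0.3   0.85 -0.08]
strip {'blue': [([357.1, 200.4], [347, 185, 23, 29, 305])], 'red': [([399.4, 182.8], [386, 169, 27, 26, 253])]} F [-0.99  0.44 -1.48]
Fmean [-0.14 -0.11 -1.19]
```

Request:
{"name": "send_rows", "arguments": {
  "motion": [
    [[0,0,0],[0,0,0.5],5],
    [[0,0,0],[0.1,0,1],5],
    [[0,0,0],[0.2,0,1.5],5],
    [[0,0,0],[0.2,0,2],5],
    [[0,0,0],[0.3,0,2.4],5],
    [[0,0,0],[0.3,0,2.4],5],
    [[0,0,0],[0.3,0,2.4],5]
  ]
}}

```text
t: 37.7
tcp_pos: [0.518, -0.1217, 0.147]
tcp_rot: [2.208, 2.235, -0.0]
ft_force: [-0.9, 0.6, -0.3]
opening: 0.0091
grip_force: 61.6
```

Run:
```python
from h import *
axes();im=tilt();mean()
```

```text
tool cols x,y,z:
 [[-0.012  1.     0.   ]
 [ 1.     0.012 -0.   ]
 [-0.     0.    -1.   ]] pos [ 0.518  -0.1217  0.147 ] f [-0.88  0.6  -0.25] open 0.0091 j [ 0.6   0.44 -0.54  1.94  0.3   0.84 -0.08]
strip {'blue': [([357.0, 201.9], [347, 185, 22, 31, 305]), ([374.2, 199.1], [370, 197, 9, 6, 41])], 'red': [([399.2, 182.0], [386, 168, 27, 27, 261]), ([412.7, 190.1], [408, 188, 11, 5, 43])]} F [0.15 0.84 0.06]
Fmean [-0.56  0.3   0.23]
```

Weight fully on the bar, at the expected home height. Release, rise, settle and look.

Request:
{"name": "send_rows", "arguments": {
  "motion": [
    [[0,0,0],[0,0,0],14],
    [[0,0,0],[0,0,0],18],
    [[0,0,0],[0,0,0],24],
    [[0,0,0],[0,0,0],30],
    [[0,0,0],[0,0,-10],36],
    [[0,0,0],[0,0,-35],40],
    [[0,0,0],[0,0,-75],40],
    [[0,0,0],[0,0,-115],40],
    [[0,0,0],[0,0,-160],40],
    [[0,0,0],[0,0,-190],40]
  ]
}}

```text
t: 39.05
tcp_pos: [0.5187, -0.1214, 0.3411]
tcp_rot: [2.204, 2.233, 0.003]
ft_force: [0.3, -0.9, -0.3]
opening: 0.0398
grip_force: 0.0
```

Request:
{"name": "send_rows", "arguments": {
  "motion": [
    [[0,0,0],[0,0,0],40],
    [[0,0,0],[0,0,0],40],
    [[0,0,0],[0,0,0],40],
    [[0,0,0],[0,0,0],40],
    [[0,0,0],[0,0,0],40],
    [[0,0,0],[0,0,0],40],
    [[0,0,0],[0,0,0],40],
    [[0,0,0],[0,0,0],40],
    [[0,0,0],[0,0,0],40],
    [[0,0,0],[0,0,0],40]
  ]
}}

```text
t: 40.05
tcp_pos: [0.518, -0.1217, 0.3369]
tcp_rot: [2.208, 2.235, -0.0]
ft_force: [-0.1, -0.2, 0.4]
opening: 0.0402
grip_force: 0.0
```

Run:
```python
from h import *
axes();tilt();mean();im=tilt();cv2.imwrite("pics/s6.png",cv2.resize(im[130:290,300:460],None,fx=4,fy=3.7,interpolation=2)[:,:,::-1])
```

```text
tool cols x,y,z:
 [[-0.012  1.    -0.   ]
 [ 1.     0.012 -0.   ]
 [-0.    -0.    -1.   ]] pos [ 0.518  -0.1217  0.3369] f [-0.14 -0.24  0.37] open 0.0402 j [ 0.69  0.23 -0.61  1.73  0.14  1.22  0.05]
strip {'blue': [([360.6, 200.5], [347, 185, 32, 31, 411])], 'red': [([399.2, 181.7], [386, 167, 27, 28, 268]), ([412.5, 190.0], [408, 188, 10, 5, 42])]} F [-0.11  0.39  0.03]
Fmean [ 0.01 -0.08 -0.18]
strip {'blue': [([360.6, 200.5], [347, 185, 32, 31, 409])], 'red': [([399.2, 181.7], [386, 167, 27, 28, 267]), ([412.5, 190.0], [408, 188, 10, 5, 42])]} F [-0.39  0.47  0.79]
```

View pics/s6.png

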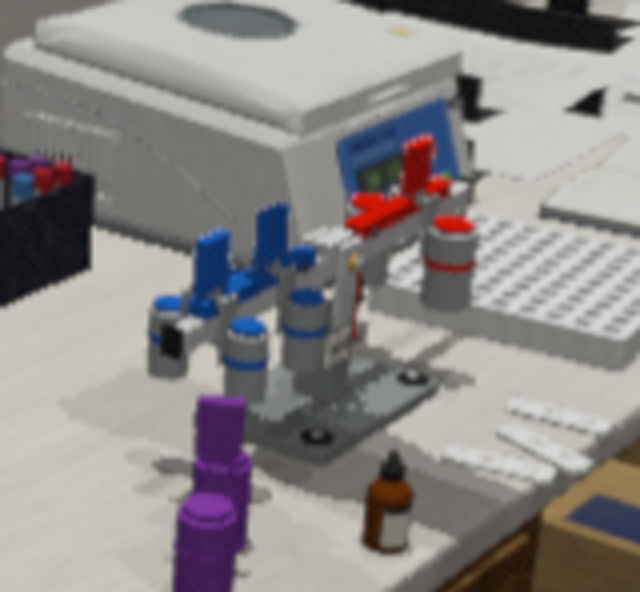

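All three hang in their notches and the picture is unchanging. One numeric level check of the black end caps against the first picture, then hand in.

Run:
```python
from h import *
def cap(im): 
    m=(im[205:232,335:350].max(2)<60);y,x=np.nonzero(m);return x.mean()+335,y.mean()+205,len(x)
a=cv2.imread("pics/scene0.png");b=r.snapshot("scene");print(cap(a),cap(b[:,:,::-1]))
```

```text
(np.float64(342.84375), np.float64(221.25), 32) (np.float64(342.32608695652175), np.float64(222.1086956521739), 46)
```

```bash
python3 -c "
from bench import r
print(r.finish_job())"
```

```text
the job is handed in; nothing more can be done
None
```

I handed the job in at about 41 s of the 72 s, with the three carriers hanging in the order asked, each pin at the expected home height to within about 0.2 mm, and the bar still and within about 0.015 rad of level; no verdict came back.

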